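# Draw a riser leg tight with its cam lock

### The job

Finish assembling the small wooden bench riser that lies upside down on the bench: slide the loose leg up to the open end of the board so that its steel stud and two dowels go into their bores as far as they will, then swing that end's black cam lever clockwise until the cam has drawn the leg up tight against the board. Stop as soon as the lever goes firm - forcing it, or ramming the leg, tears the stud out - then let go, and leave the other things on the bench where they are.

Things in the scene. Friction and masses are not known exactly. Their poses are not given: they have to be found in the camera images.
- riser_board: Riser board lying upside down, fixed: pale wood, 200 (its x) x 340 (y) x 28 mm thick. Origin: on the cam's axis at bench height, z up. Its open end face is the plane y = -60 mm; it reaches to y = +280 mm, where the other leg is already fitted with its own cam, to be left alone.
- board_end (a point): Mouth of the stud's 15 mm bore in the board's open end face, 13 mm above the bench; axes as the board's (the leg arrives along +y). Two 10 mm dowel bores 65 mm to either side. The gap is leg_face's distance from here along y: pushed in with the cam open, the ball stops softly on the cam's hub at a gap of 1 to 4 mm; only the cam closes the rest.
- leg_panel: Loose leg: pale wood panel standing on its long edge, 200 (its x) x 22 (y) x 66 mm high, 0.4 to 0.7 kg. Origin: centre of its underside, z up. Its +y face goes to the board; it is slid on the bench or held less than 1 mm above it. Gripped from above over its 22 mm, fingertips 30 mm or more above the bench clear the board.
- leg_face (a point): Root of the stud on the leg's +y face, 13 mm above the bench, at the leg's x = 0; axes as the leg's. Out of the face along +y stand the steel stud (4 mm shank, 12 mm ball head, ball centre 48.0 to 50.3 mm out: screwed in more or less far) and, 65 mm to either side, two round-nosed 8 mm dowels 24 mm long.
- cam (a joint): Turn of the cam and its lever, rad: 0 = open (red dot on the drum toward the open end), grows clockwise seen from above, ends at 2.0; starts at 0 to 0.05. The leg's gap closes somewhere from 0.6 to 1.3 rad, depending on the stud, and tightening takes 0.15 to 0.4 rad more. Friction keeps the cam where it is let go, so the lever may be regripped.
- knob (a point): Black upright round knob on the end of the cam's lever: 14 mm across, 31 to 60 mm above the bench (point at 50), 50 mm from the cam's axis; x points along the lever away from the axis. Push needed along the swing, lever held still: 1 to 4 N until the gap is closed, then rising; 7 to 9 N is tight, from 10 to 12 N the stud tears.
- screw_tray: Bystander: small round steel tray of screws, 78 mm across, 16 mm high. Origin: centre of its underside.
- driver_red: Bystander: red screwdriver lying on the bench, 215 mm long. Origin: its middle, underside.
- tape_black: Bystander: roll of black tape, 60 mm across, 18 mm high. Origin: centre of its underside.
- solder_spool: Bystander: spool of solder, 98 mm long, 69 mm high. Origin: centre of its underside.

How it is judged (in metres and radians):
On the way, in this order (a step that is already met when the one before it is completed fails the run):
1. the leg's stud and dowels are pushed into the board's end as far as they go (gap under 6 mm), cam still open (y of leg_face in the frame of board_end above -0.006 m and value of joint cam below 0.3 rad), for 0.2 s.
2. the cam has drawn the leg tight: gap under 1.5 mm and more than 30 N between cam and stud (y of leg_face in the frame of board_end above -0.0015 m and value of joint cam above 0.35 rad and contact force between cam and leg_panel above 30 N), for 0.2 s.
At the end, for the whole second after the job is handed in: The leg stands upright against the board's end (gap under 1.5 mm, square within 0.03 rad, tilt under 0.05 rad), the cam is turned past 0.35 rad and by itself keeps more than 20 N on the stud, everything at rest (y of leg_face in the frame of board_end above -0.0015 m and value of joint cam above 0.35 rad and contact force between cam and leg_panel above 20 N and angle between leg_panel's own z axis and vertical below 0.05 rad and angle between the y axis of leg_panel and the y axis of riser_board, either way round below 0.03 rad and linear speed of leg_panel below 0.01 m/s); the robot touches nothing.
It fails at once if the stud overloaded: more than 200 N between the cam and the leg's stud (contact force between cam and leg_panel above 200 N).
It fails at once if the leg rammed: more than 40 N between leg and board while the leg is not yet home (gap over 5 mm) (contact force between leg_panel and riser_board above 40 N and y of leg_face in the frame of board_end below -0.005 m).
It fails at once if the leg knocked over (angle between leg_panel's own z axis and vertical above 0.6 rad).
It fails at once if another thing on the bench pushed more than 3 cm away (distance of any of screw_tray, driver_red, tape_black, solder_spool from where it was at the start of the episode above 0.03 m).
It also fails if it takes over 48 s, if anything falls off the work surface, if the arm or the gripper's body presses on something with over 40 N, if the wrist force passes 120 N, or if a joint passes its speed limit or range.

### The arm

A 6-joint arm with a two-finger parallel gripper is mounted at the origin on a cart in front of the work surface, level with it; the furniture and walls round the work are solid. World frame = base frame: x ahead of the robot, y to its left, z up, the work surface at z = 0. Lengths are in m, angles in degrees, forces in N, time in s.
With the tool pointing down it reaches from about 0.35 to 0.875 m from the base axis. Payload 4.2 kg.
Tool frame: the origin (TCP) lies on the centre line of the jaws, within the pads' length; the fingertips stand tip_reach ahead of it and the grasp point (between the pads) is the TCP (tip_reach is the distance from the TCP to the fingertips, in m); z points along the fingers, y is the line along which they close (so a half turn about z gives the same grasp; the last joint's range is limited). The gripper opens to 87 mm and grips with 3 to 60 N. Pads are 19 mm wide; open, the fingers measure 117 mm over their backs; the gripper's body (75 mm by 190 mm) begins 51 mm behind the grasp point.
Start: joints at [-51.532, 22.042, 0.453, 0, -68.411, -14.817], TCP at [0.251, -0.572, 0.242] pointing down, gripper open.
Joint ranges: [-179.83, 179.83], [-69.29, 118.12], [-61.27, 80.66], [-181.25, 117.63], [-171.15, -9.14], [-177.46, 177.46]. Speed limits (degrees/s): [159.86, 159.86, 180, 180, 180, 180].

### API

Orientations are given as a 3x3 rotation matrix whose columns are the frame's x, y, z axes.
In Python, from station import sense, capture, finish_job, tip_reach gives the robot as it stands.
- The arm moves only by the tool arm_command, never from a script. Its argument "deltas" is a list of rows, each a list of 7 numbers: the turn, a rotation vector about the tool's x, y, z in rad, then the shift along the tool's x, y, z in cm, then the closure, from -1 (fully open) to 1 (shut), so that 0 is half open. In form: [[rx, ry, rz, dx, dy, dz, hand], ...]. A call has 1 to 8 rows; each row is the pose to reach, as a shift and turn from the pose commanded when the call began, along the tool's axes at that moment; what a row does not reach only later rows make up. A row lasts 1/12 s, in which the tool goes at most 41.7 mm and 7.16 degrees, less where a joint would pass 70% of its speed; a pose out of reach is approached as far as the arm can. A call with a gripper value outside its range is refused whole. The fingers move at their own pace and stop on an object; the grip force is fixed at half the most. Time passes only in rows, so rows that repeat a pose let the fingers close. It gives the time, the measured TCP pose, the force, the opening and the grip force at its end, in the units of the state.
- sense(): the state, without advancing time (a new reading comes with each control period).
- capture(name): name is "scene" or "top"; returns a dict with "pixels" (420x560x3 uint8, blue, green, red), "fovy" (degrees; the focal length in pixels is half the picture's height over the tangent of half this angle, whatever the lens; pixels are square), "cx", "cy" (the principal point, pixels), "k1" (the pictures are not rectified: a ray, as slopes to the right and down, at radius r is drawn at 1 + k1 r^2 times it, then the intrinsics apply), "rvec" (rotation vector, rad) and "tvec" (3), from world to camera coordinates, as OpenCV has them. Camera axes: x right, y down, z forward; pixel columns grow to the right and rows downward; lengths in m; the calibration is good to about 2 mm. A picture is of the moment at which its call begins. There is no depth.
- finish_job(): hands the job in; it is judged then, once.
The state is a dict: "time_s": time; "joints": joint angles; "joint_velocities": joint speeds; "effort": joint torques, N m; "tcp_pos": TCP position; "ee_rot": TCP orientation; "wrist_force": force on the tool from outside, world axes, zero at the start; "moment": the same for the moment, N m; "gripper_width": opening from 0.0 (shut) to 1.0 (fully open); "gripper_force": force on a finger pad.
Only numpy, scipy, OpenCV 4.12 (cv2) and the standard library are available. Lean on these libraries where they do the work, as an engineer would, in place of code of your own. Each camera call takes 0.05 s, during which the arm holds its last target. There are 200 camera calls.

## Working session

There is one attempt and no reset: what is moved stays moved. The work goes in short steps, Python scripts to look and compute and a tool call to move; the robot and the scene stay as the last step left them, time stands still between calls to the robot, and variables do not carry over. Pictures are saved under pics/ and viewed, at most 10 in all, crops included, and the job is handed in when it is done.

Besides the shell and the picture viewer there is one more tool, called after "Request:" by a JSON object that holds its "fn" and its "kwargs". arm_command: Moves the arm, as the interface text tells. Its arguments: {"type":"object","properties":{"deltas":{"type":"array"}},"required":["deltas"]}

```bash
mkdir -p pics
cat > h.py <<'E'
import numpy as np, cv2
from station import sense, capture, finish_job, tip_reach
def cam(name,save=None):
    c=capture(name)
    if save: cv2.imwrite('pics/'+save+'.png',c['pixels'])
    c['f']=c['pixels'].shape[0]/2/np.tan(np.radians(c['fovy'])/2)
    c['R']=cv2.Rodrigues(np.array(c['rvec'],float))[0]; c['t']=np.array(c['tvec'],float).ravel()
    return c
def proj(c,P):
    q=np.atleast_2d(P)@c['R'].T+c['t']; s=q[:,:2]/q[:,2:]
    s=s*(1+c['k1']*(s**2).sum(1,keepdims=True)); return s*c['f']+[c['cx'],c['cy']]
def unproj(c,uv,z):
    d=(np.atleast_2d(uv)-[c['cx'],c['cy']])/c['f']; s=d.copy()
    for _ in range(20): s=d/(1+c['k1']*(s**2).sum(1,keepdims=True))
    r=np.c_[s,np.ones(len(s))]@c['R']; o=-c['R'].T@c['t']
    return o+r*((z-o[2])/r[:,2:])
E
python3 - <<'E'
from h import *
s=sense(); print({k:np.round(v,3) for k,v in s.items()}, tip_reach if not callable(tip_reach) else tip_reach())
for n in('scene','top'):
    c=cam(n,n+'1'); print(n,c['fovy'],c['cx'],c['cy'],c['k1'],-c['R'].T@c['t'])
E
```

```text
{'time_s': np.float64(0.0), 'joints': array([-5.1533e+01,  2.2092e+01,  3.7800e-01, -2.9000e-02, -6.8411e+01,
       -1.4816e+01]), 'joint_velocities': array([ 0.069,  0.075,  0.046,  0.04 ,  0.014, -0.032]), 'effort': array([ 0.0000e+00, -3.9067e+01,  1.8741e+01,  4.2200e+00,  1.1000e-02,
       -0.0000e+00]), 'tcp_pos': array([ 0.251, -0.572,  0.24 ]), 'ee_rot': array([[-0.916, -0.401, -0.001],
       [-0.401,  0.916,  0.002],
       [ 0.   ,  0.002, -1.   ]]), 'wrist_force': array([ 0.557, -0.533,  0.006]), 'moment': array([-0.006, -0.051,  0.028]), 'gripper_force': np.float64(0.0), 'gripper_width': np.float64(1.002)} 0.019
scene 42.875081765031375 281.706985928955 223.37657739193037 -0.11284199672473585 [-0.09742573  0.58588557  1.04869271]
top 50.67992887233405 276.24408286182336 213.83807257768845 0.04414398354482227 [ 0.34591759 -0.16752317  0.95628272]
```

View pics/scene1.png

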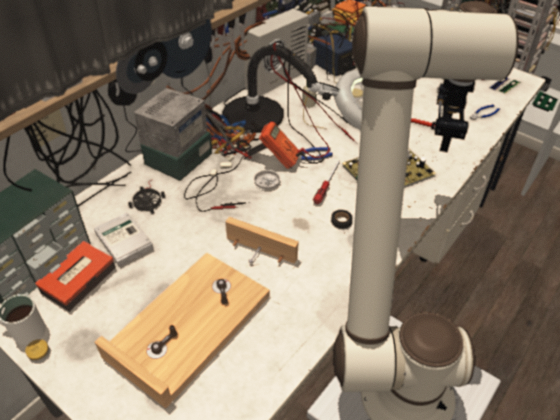

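View pics/top1.png

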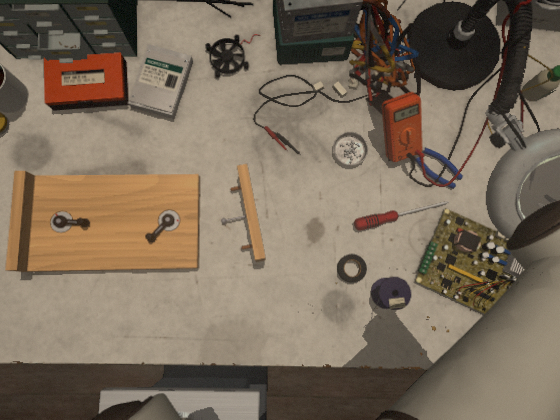

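The scene view shows the board with two cams and the loose leg. The top view shows the open end at column ~198, the leg around (250,212), and the open cam at (168,220) with its knob near (152,238). I'll zoom in on the top view.

Run:
```python
from h import *
c=cam('top'); p=c['pixels'][150:290,130:280]
cv2.imwrite('pics/z1.png',cv2.resize(p,None,fx=4.2,fy=4.2,interpolation=cv2.INTER_CUBIC))
```

```text
(no output)
```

View pics/z1.png

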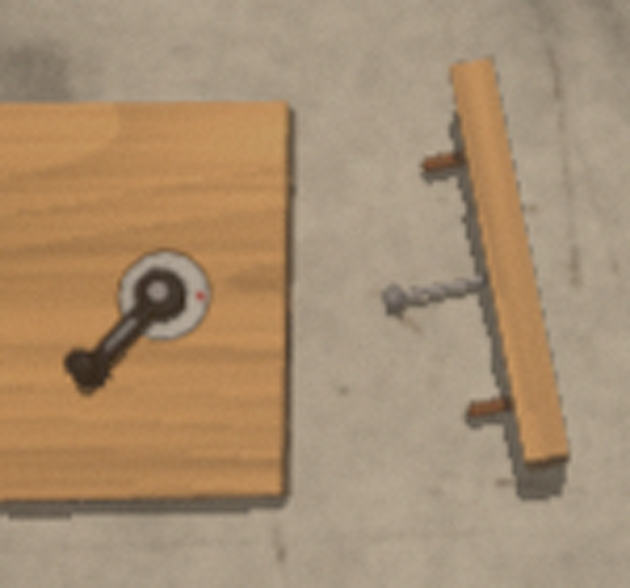

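The zoom shows the board end edge from (290,101) to (288,497), leg top corners (452,66),(491,58),(568,456),(526,463), the drum centre (164,294) with its red dot at (200,296), and the knob at ~(88,368).

```bash
cat >> h.py <<'E'
def crop(c,uv,z,k=4.2,o=(130,150)): return unproj(c,(np.atleast_2d(uv)+.5)/k-.5+np.array(o),z)
E
python3 - <<'E'
from h import *
np.set_printoptions(precision=4,suppress=True)
c=cam('top')
b=crop(c,[(290,101),(288,497)],.028); print('board',b,np.linalg.norm(b[0]-b[1]))
far=unproj(c,[(32,176),(28,270)],.028);print('far(leg inner)',far)
l=crop(c,[(452,66),(491,58),(568,456),(526,463)],.066); print('leg',l,np.linalg.norm(l-np.roll(l,-1,0),axis=1),l.mean(0))
print('leg dir', np.degrees(np.arctan2(*( (l[2]+l[3]-l[0]-l[1])[[1,0]]))))
d=crop(c,[(164,294)],.029);k=crop(c,[(88,368)],.055);print('drum',d,'knob',k,k-d,np.linalg.norm((k-d)[0,:2]))
print('ball',crop(c,[(393,300)],.013))
print('lower corner',crop(c,[(566,490)],0))
# segment board edge: open-end edge by colour in top view, subpixel
E
```

```text
board [[ 0.5953 -0.0173  0.028 ]
 [ 0.394  -0.0269  0.028 ]] 0.2014574706360443
far(leg inner) [[0.5794 0.3295 0.028 ]
 [0.3834 0.3143 0.028 ]]
leg [[ 0.6052 -0.102   0.066 ]
 [ 0.6099 -0.1211  0.066 ]
 [ 0.4144 -0.1643  0.066 ]
 [ 0.4106 -0.1444  0.066 ]] [0.0196 0.2002 0.0202 0.1992] [ 0.51  -0.133  0.066]
leg dir -167.62215616043034
drum [[0.4935 0.04   0.029 ]] knob [[0.4524 0.068  0.055 ]] [[-0.0412  0.0281  0.026 ]] 0.049822143421408706
ball [[ 0.4959 -0.0726  0.013 ]]
lower corner [[ 0.4021 -0.1635  0.    ]]
```

```bash
cat >> h.py <<'E'
from scipy.optimize import least_squares
from scipy.ndimage import map_coordinates
BOARD=[((-.1,-.06,.028),(.1,-.06,.028)),((.1,-.06,.028),(.1,.27,.028)),((-.1,-.06,.028),(-.1,.27,.028))]
LEG=[((-.1,.011,.066),(.1,.011,.066)),((-.1,-.011,.066),(.1,-.011,.066)),((.1,-.011,.066),(.1,.011,.066)),((-.1,-.011,.066),(-.1,.011,.066))]
def tf(p,P):
    c,s=np.cos(p[2]),np.sin(p[2]); P=np.asarray(P,float)
    return np.c_[c*P[:,0]-s*P[:,1]+p[0],s*P[:,0]+c*P[:,1]+p[1],P[:,2]]
def fit(c,E,p0,w=4,n=40,loops=6):
    g=cv2.cvtColor(c['pixels'],cv2.COLOR_BGR2LAB).astype(float)
    p=np.array(p0,float)
    for it in range(loops):
        Q=[];U=[];N=[]
        for a,b in E:
            t=np.linspace(.06,.94,n)[:,None]; P=np.array(a)*(1-t)+np.array(b)*t
            u=proj(c,tf(p,P)); d=u[-1]-u[0]; d/=np.linalg.norm(d); nn=np.array([-d[1],d[0]])
            o=np.arange(-w,w+.01,.25)
            xy=u[:,None]+o[None,:,None]*nn
            pr=np.stack([map_coordinates(g[...,k],[xy[...,1],xy[...,0]],order=1) for k in range(3)],-1)
            m=np.linalg.norm(np.gradient(pr,axis=1),axis=2)
            pk=m.argmax(1)
            for i in range(n):
                if m[i,pk[i]]<1.5: continue
                sl=slice(max(0,pk[i]-5),pk[i]+6); ww=m[i,sl]
                Q.append(P[i]);U.append(u[i]+nn*(o[sl]*ww).sum()/ww.sum());N.append(nn)
        Q,U,N=map(np.array,(Q,U,N))
        r=least_squares(lambda q:((proj(c,tf(q,Q))-U)*N).sum(1),p,loss='soft_l1',f_scale=.3,x_scale=[.01,.01,.05]); p=r.x; w=max(2,w-.5)
    return p,np.median(np.abs(((proj(c,tf(p,Q))-U)*N).sum(1))),len(Q)
E
python3 - <<'E'
from h import *
np.set_printoptions(precision=4,suppress=True)
for n in('top','scene'):
    c=cam(n)
    for E,p0 in((BOARD,(.4925,.039,.047)),(LEG,(.51,-.133,.216))):
        print(n,*fit(c,E,p0))
    if n=='top':
        s=sense(); print(s['tcp_pos'],s['ee_rot'])
E
```

```text
top [0.4934 0.0375 0.0411] 0.15448384317686906 120
top [ 0.511  -0.1329  0.2208] 0.1649817094670185 160
[ 0.2506 -0.5723  0.241 ] [[-0.916  -0.4011 -0.0005]
 [-0.4011  0.916   0.0009]
 [ 0.0001  0.001  -1.    ]]
scene [0.4919 0.0416 0.0393] 0.13116962343605565 120
scene [ 0.5073 -0.1312  0.2188] 0.23199245618846426 160
```

Request:
{"fn": "arm_command", "kwargs": {"deltas": [[0,0,0.1,-20,15,5,-1],[0,0,0.19,-41.3,30,10,-1],[0,0,0.193,-41.3,30,10,-1],[0,0,0.193,-41.3,30,10,-1],[0,0,0.193,-41.3,30,10,-1],[0,0,0.193,-41.3,30,10,-1],[0,0,0.193,-41.3,30,10,-1],[0,0,0.193,-41.3,30,10,-1]]}}

```text
time_s: 0.97
tcp_pos: [0.4165, -0.2883, 0.1774]
ee_rot: [[-0.976, -0.218, 0.001], [-0.218, 0.976, -0.0], [-0.001, -0.0, -1.0]]
wrist_force: [0.5, 0.0, 0.1]
gripper_width: 0.996
gripper_force: 0.0
```

Request:
{"fn": "arm_command", "kwargs": {"deltas": [[0,0,0,-12.4,13.2,2,-1],[0,0,0,-12.4,13.2,2,-1],[0,0,0,-12.4,13.2,2,-1],[0,0,0,-12.4,13.2,2,-1],[0,0,0,-12.4,13.2,2,-1],[0,0,0,-12.4,13.2,2,-1],[0,0,0,-12.4,13.2,2,-1],[0,0,0,-12.4,13.2,2,-1]]}}

```text
time_s: 1.63
tcp_pos: [0.5076, -0.1347, 0.1574]
ee_rot: [[-0.976, -0.218, -0.0], [-0.218, 0.976, -0.0], [0.0, 0.0, -1.0]]
wrist_force: [0.1, -0.1, 0.7]
gripper_width: 1.0
gripper_force: 0.0
```

Run:
```python
from h import *
s=sense(); print(s['tcp_pos'],s['joint_velocities'].round(1) if hasattr(s['joint_velocities'],'round') else s['joint_velocities'])
```

```text
[ 0.50758816 -0.13465213  0.15740733] [-1.2 -0.5 -0.2  0.1  0.2 -0.2]
```

Request:
{"fn": "arm_command", "kwargs": {"deltas": [[0,0,0,-0.2,0.2,4,-1],[0,0,0,-0.2,0.2,7.5,-1],[0,0,0,-0.2,0.2,10.3,-1],[0,0,0,-0.2,0.2,10.3,-1],[0,0,0,-0.2,0.2,10.3,-1],[0,0,0,-0.2,0.2,10.3,-1]]}}

```text
time_s: 2.13
tcp_pos: [0.5106, -0.1328, 0.0561]
ee_rot: [[-0.976, -0.217, 0.003], [-0.217, 0.976, -0.0], [-0.003, -0.001, -1.0]]
wrist_force: [0.1, 0.3, -0.0]
gripper_width: 1.003
gripper_force: 0.0
```

Request:
{"fn": "arm_command", "kwargs": {"deltas": [[0,0,0,0,0,0,0.3],[0,0,0,0,0,0,0.4],[0,0,0,0,0,0,0.6],[0,0,0,0,0,0,0.8],[0,0,0,0,0,0,1],[0,0,0,0,0,0,1],[0,0,0,0,0,0,1],[0,0,0,0,0,0,1]]}}

```text
time_s: 2.8
tcp_pos: [0.5096, -0.1318, 0.0544]
ee_rot: [[-0.976, -0.218, -0.0], [-0.218, 0.976, -0.0], [0.0, 0.0, -1.0]]
wrist_force: [0.6, -0.1, -0.1]
gripper_width: 0.477
gripper_force: 0.0
```

Run:
```python
from h import *
np.set_printoptions(precision=4,suppress=True)
s=sense(); print(s['tcp_pos'],s['wrist_force'],s['moment'],s['gripper_width'])
for n in('top','scene'):
    c=cam(n,n+'2'); print(n,*fit(c,LEG,(.51,-.133,.216)),*fit(c,BOARD,(.4925,.039,.04)))
a=cv2.imread('pics/top2.png')[140:340,100:300];b=cv2.imread('pics/scene2.png')[190:390,130:330]
cv2.imwrite('pics/z2.png',cv2.resize(np.hstack([a,b]),None,fx=2,fy=2,interpolation=cv2.INTER_CUBIC))
```

```text
[ 0.5096 -0.1318  0.0544] [ 0.6493 -0.1013 -0.075 ] [ 0.0122 -0.0057  0.0185] 0.47731321968234175
top [ 0.5106 -0.1322  0.2288] 0.32091474910359097 82 [0.4915 0.0361 0.0322] 0.26990366251214365 61
scene [ 0.5083 -0.1455  0.1381] 0.6408797705040353 104 [0.4922 0.0415 0.042 ] 0.17553116922352494 111
```

View pics/z2.png

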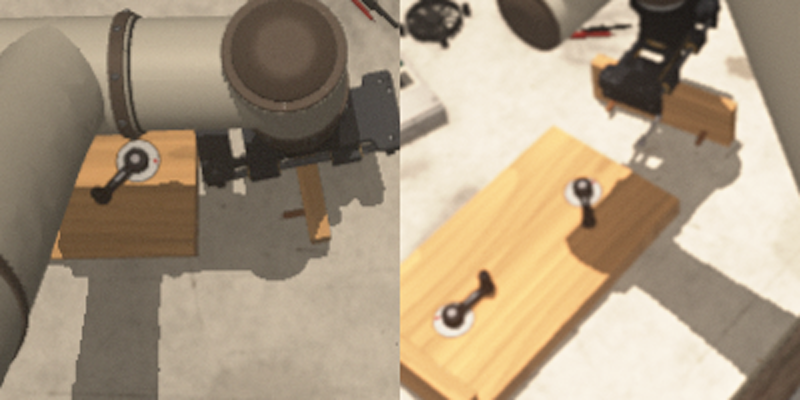

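The arm hides much of the board and leg in both views. The open fingers straddle the leg and are still closing, so I'll keep closing.

Request:
{"fn": "arm_command", "kwargs": {"deltas": [[0,0,0,0,0,0,1],[0,0,0,0,0,0,1],[0,0,0,0,0,0,1],[0,0,0,0,0,0,1],[0,0,0,0,0,0,1],[0,0,0,0,0,0,1]]}}

```text
time_s: 3.4
tcp_pos: [0.5096, -0.1319, 0.0544]
ee_rot: [[-0.976, -0.218, 0.0], [-0.218, 0.976, -0.0], [-0.0, -0.0, -1.0]]
wrist_force: [0.4, -0.1, -0.5]
gripper_width: 0.248
gripper_force: 29.9
```

Request:
{"fn": "arm_command", "kwargs": {"deltas": [[0,0,0.06,0.13,1,0,1],[0,0,0.12,0.26,2.1,0,1],[0,0,0.18,0.39,3.2,0,1],[0,0,0.18,0.39,3.2,0,1],[0,0,0.18,0.39,3.2,0,1],[0,0,0.18,0.39,3.2,0,1]]}}

```text
time_s: 3.9
tcp_pos: [0.4985, -0.1011, 0.0543]
ee_rot: [[-0.999, -0.041, -0.001], [-0.041, 0.999, 0.001], [0.001, 0.001, -1.0]]
wrist_force: [-1.1, 4.0, 0.6]
gripper_width: 0.253
gripper_force: 29.9
```

Run:
```python
from h import *
np.set_printoptions(precision=4,suppress=True)
s=sense(); print(s['tcp_pos'],s['ee_rot'],s['wrist_force'],s['moment'],s['gripper_width'])
out=[]
for n in('top','scene'):
    c=cam(n,n+'3')
    im=c['pixels'].copy()
    p=(.4983,-.1013,.04); B=(.4934,.0375,.0411) if n=='top' else (.4919,.0416,.0393)
    u=proj(c,tf(p,[(0,.011,.05)]))[0].astype(int)
    k=4; big=cv2.resize(im,None,fx=k,fy=k,interpolation=cv2.INTER_CUBIC)
    out.append(big[u[1]*k-290:u[1]*k+290,u[0]*k-195:u[0]*k+195]); print(n,u)
cv2.imwrite('pics/z3.png',np.hstack(out))
```

```text
[ 0.4985 -0.1011  0.0543] [[-0.9992 -0.0409 -0.0009]
 [-0.0409  0.9992  0.0007]
 [ 0.0008  0.0007 -1.    ]] [-1.138   4.0083  0.5654] [1.4787 0.4316 0.0857] 0.25342751841343353
top [230 217]
scene [254 246]
```

View pics/z3.png

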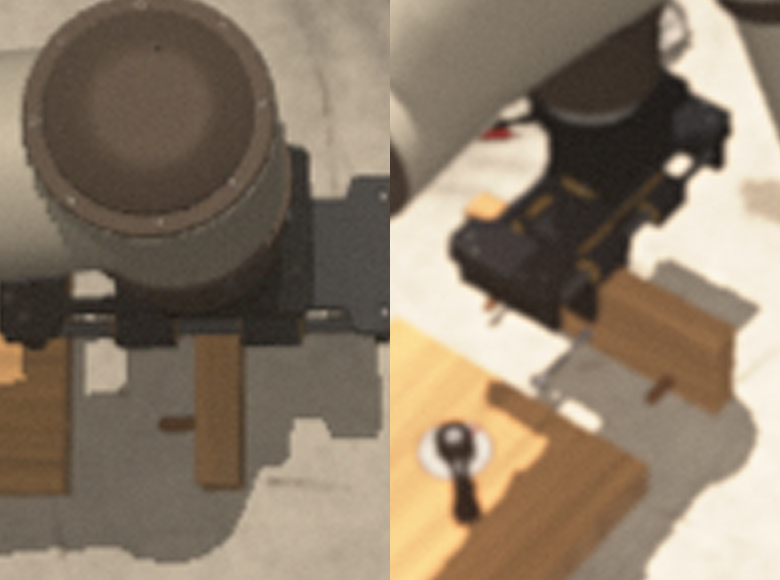

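In the top crop (left), the leg's -x end edge is at y≈486 (x 195–242), and the board's near corner is at (70,493). The leg and board look parallel. I'll compare the two lateral positions.

Run:
```python
from h import *
np.set_printoptions(precision=4,suppress=True)
c=cam('top'); B=np.array((.4934,.0375,.0411))
def bf(P):  # world->board frame (top-camera estimate)
    d=P[:,:2]-B[:2]; co,si=np.cos(B[2]),np.sin(B[2]); return np.c_[d@[co,si],d@[-si,co]]
f=lambda uv,z: unproj(c,(np.atleast_2d(uv)+[725,578]+.5)/4-.5,z)
print('leg end',bf(f([(195,485),(241,488)],.066)),'board',bf(f([(70,493)],.028)), bf(f([(195,400),(242,400)],.066)))
E=[((-.1,.011,.066),(-.03,.011,.066)),((-.1,-.011,.066),(-.03,-.011,.066)),LEG[3],LEG[3]]
p=fit(c,E,(.4990,-.102,.04),w=3)
print(p, bf(tf(p[0],[(0,0,0)])), p[0][2]-B[2])
s=cam('scene')
E=[((-.1,.011,.066),(-.02,.011,.066)),((-.1,.011,.066),(-.1,.011,.01)),((-.1,.011,.0),(-.05,.011,.0)),((-.1,-.011,.066),(-.1,.011,.066))]
p=fit(s,E,(.4970,-.1,.04),w=3);B=np.array((.4919,.0416,.0393)); print(p,bf(tf(p[0],[(0,0,0)])), p[0][2]-B[2])
```

```text
leg end [[-0.1002 -0.1281]
 [-0.1022 -0.1509]] board [[-0.1007 -0.0606]] [[-0.0578 -0.1281]
 [-0.0582 -0.1516]]
(array([ 0.4966, -0.105 ,  0.0101]), np.float64(0.612059775558321), 160) [[-0.0027 -0.1425]] -0.03100188711911949
(array([ 0.4923, -0.0861,  0.2777]), np.float64(0.4199767211348717), 145) [[-0.0046 -0.1277]] 0.2384015429148983
```

Request:
{"fn": "arm_command", "kwargs": {"deltas": [[0,0,0,0,0.5,0,1],[0,0,0,0,1,0,1],[0,0,0,0,1.3,0,1],[0,0,0,0,1.5,0,1],[0,0,0,0,1.6,0,1],[0,0,0,0,1.7,0,1]]}}

```text
time_s: 4.6
tcp_pos: [0.4983, -0.0844, 0.0544]
ee_rot: [[-0.999, -0.04, 0.0], [-0.04, 0.999, -0.0], [-0.0, -0.0, -1.0]]
wrist_force: [1.2, -0.4, -3.3]
gripper_width: 0.251
gripper_force: 29.9
```

Request:
{"fn": "arm_command", "kwargs": {"deltas": [[0,0,0,0,0.2,0,1],[0,0,0,0,0.4,0,1],[0,0,0,0,0.5,0,1]]}}

```text
time_s: 4.85
tcp_pos: [0.4979, -0.0792, 0.0543]
ee_rot: [[-0.999, -0.04, -0.0], [-0.04, 0.999, 0.0], [0.0, 0.0, -1.0]]
wrist_force: [-0.4, -1.5, -3.5]
gripper_width: 0.251
gripper_force: 29.9
```

Request:
{"fn": "arm_command", "kwargs": {"deltas": [[0,0,0,0,0.4,0,1],[0,0,0,0,0.8,0,1],[0,0,0,0,1.2,0,1],[0,0,0,0,1.6,0,1],[0,0,0,0,1.9,0,1],[0,0,0,0,2,0,1]]}}

```text
time_s: 5.35
tcp_pos: [0.497, -0.0589, 0.0543]
ee_rot: [[-0.999, -0.04, -0.0], [-0.04, 0.999, 0.0], [0.0, 0.0, -1.0]]
wrist_force: [0.0, -2.1, -3.0]
gripper_width: 0.251
gripper_force: 29.9
```

Request:
{"fn": "arm_command", "kwargs": {"deltas": [[0,0,0,0,0.15,0,1],[0,0,0,0,0.3,0,1],[0,0,0,0,0.45,0,1]]}}

```text
time_s: 5.6
tcp_pos: [0.4969, -0.0549, 0.0543]
ee_rot: [[-0.999, -0.04, -0.0], [-0.04, 0.999, -0.0], [0.0, -0.0, -1.0]]
wrist_force: [0.8, -3.8, -1.6]
gripper_width: 0.249
gripper_force: 29.9
```

Request:
{"fn": "arm_command", "kwargs": {"deltas": [[0,0,0,0,0.1,0,1],[0,0,0,0,0.2,0,1],[0,0,0,0,0.3,0,1]]}}

```text
time_s: 5.85
tcp_pos: [0.4968, -0.052, 0.0544]
ee_rot: [[-0.999, -0.04, -0.0], [-0.04, 0.999, -0.0], [0.0, -0.0, -1.0]]
wrist_force: [1.3, -2.7, -2.3]
gripper_width: 0.251
gripper_force: 29.9
```

Request:
{"fn": "arm_command", "kwargs": {"deltas": [[0,0,0,0,0.1,0,1],[0,0,0,0,0.2,0,1],[0,0,0,0,0.3,0,1]]}}

```text
time_s: 6.1
tcp_pos: [0.4966, -0.049, 0.0544]
ee_rot: [[-0.999, -0.04, -0.0], [-0.04, 0.999, -0.0], [0.0, -0.0, -1.0]]
wrist_force: [-0.5, -3.6, -2.5]
gripper_width: 0.249
gripper_force: 29.9
```

Request:
{"fn": "arm_command", "kwargs": {"deltas": [[0,0,0,0,0.2,0,1],[0,0,0,0,0.4,0,1],[0,0,0,0,0.6,0,1],[0,0,0,0,0.8,0,1]]}}

```text
time_s: 6.43
tcp_pos: [0.4962, -0.0408, 0.0544]
ee_rot: [[-0.999, -0.04, -0.0], [-0.04, 0.999, -0.0], [0.0, -0.0, -1.0]]
wrist_force: [-0.6, -3.3, -2.3]
gripper_width: 0.247
gripper_force: 29.9
```

Request:
{"fn": "arm_command", "kwargs": {"deltas": [[0,0,0,0,0.1,0,1],[0,0,0,0,0.2,0,1],[0,0,0,0,0.3,0,1]]}}

```text
time_s: 6.68
tcp_pos: [0.496, -0.0379, 0.0544]
ee_rot: [[-0.999, -0.04, -0.001], [-0.04, 0.999, -0.0], [0.001, -0.0, -1.0]]
wrist_force: [-0.3, -1.7, -3.3]
gripper_width: 0.252
gripper_force: 29.9
```

Request:
{"fn": "arm_command", "kwargs": {"deltas": [[0,0,0,0,0.1,0,1],[0,0,0,0,0.15,0,1],[0,0,0,0,0.2,0,1]]}}

```text
time_s: 6.93
tcp_pos: [0.4961, -0.036, 0.0544]
ee_rot: [[-0.999, -0.04, -0.0], [-0.04, 0.999, -0.0], [0.0, -0.0, -1.0]]
wrist_force: [-0.6, -2.2, -3.3]
gripper_width: 0.25
gripper_force: 29.9
```

Request:
{"fn": "arm_command", "kwargs": {"deltas": [[0,0,0,0,0.05,0,1],[0,0,0,0,0.1,0,1],[0,0,0,0,0.1,0,1]]}}

```text
time_s: 7.18
tcp_pos: [0.496, -0.035, 0.0544]
ee_rot: [[-0.999, -0.04, -0.0], [-0.04, 0.999, -0.0], [0.0, 0.0, -1.0]]
wrist_force: [-0.2, -2.5, -3.2]
gripper_width: 0.252
gripper_force: 29.9
```

Request:
{"fn": "arm_command", "kwargs": {"deltas": [[0,0,0,0,0.05,0,1],[0,0,0,0,0.1,0,1],[0,0,0,0,0.1,0,1]]}}

```text
time_s: 7.43
tcp_pos: [0.4959, -0.034, 0.0543]
ee_rot: [[-0.999, -0.04, -0.0], [-0.04, 0.999, -0.0], [0.0, -0.0, -1.0]]
wrist_force: [-0.7, -2.3, -3.5]
gripper_width: 0.249
gripper_force: 29.9
```

Request:
{"fn": "arm_command", "kwargs": {"deltas": [[0,0,0,0,0.05,0,1],[0,0,0,0,0.1,0,1],[0,0,0,0,0.1,0,1]]}}

```text
time_s: 7.68
tcp_pos: [0.4959, -0.0334, 0.0544]
ee_rot: [[-0.999, -0.04, -0.0], [-0.04, 0.999, -0.001], [0.001, -0.001, -1.0]]
wrist_force: [-0.4, -4.6, -3.6]
gripper_width: 0.25
gripper_force: 29.9
```

Request:
{"fn": "arm_command", "kwargs": {"deltas": [[0,0,0,0,0.05,0,1],[0,0,0,0,0.1,0,1],[0,0,0,0,0.1,0,1]]}}

```text
time_s: 7.93
tcp_pos: [0.4959, -0.033, 0.0544]
ee_rot: [[-0.999, -0.04, -0.001], [-0.04, 0.999, -0.001], [0.001, -0.001, -1.0]]
wrist_force: [0.9, -7.5, -3.5]
gripper_width: 0.251
gripper_force: 30.0
```

Request:
{"fn": "arm_command", "kwargs": {"deltas": [[0,0,0,0,0.05,0,1],[0,0,0,0,0.05,0,1],[0,0,0,0,0.05,0,1]]}}

```text
time_s: 8.18
tcp_pos: [0.4959, -0.0329, 0.0544]
ee_rot: [[-0.999, -0.04, -0.001], [-0.04, 0.999, -0.002], [0.001, -0.002, -1.0]]
wrist_force: [0.5, -10.0, -4.2]
gripper_width: 0.253
gripper_force: 30.0
```

Request:
{"fn": "arm_command", "kwargs": {"deltas": [[0,0,0,0,-0.1,0,0.2],[0,0,0,0,-0.1,0,0.2],[0,0,0,0,-0.1,0,0.2],[0,0,0,0,-0.1,0,0.2]]}}

```text
time_s: 8.52
tcp_pos: [0.4971, -0.0319, 0.055]
ee_rot: [[-0.999, -0.04, 0.002], [-0.04, 0.999, 0.001], [-0.002, 0.001, -1.0]]
wrist_force: [-0.4, 0.4, 0.2]
gripper_width: 0.387
gripper_force: 0.0
```

Request:
{"fn": "arm_command", "kwargs": {"deltas": [[0,0,0,0,0,-3,0.2],[0,0,0,0,0,-6,0.2],[0,0,0,0,-6,-10,0.2],[0,0,0,0,-10,-11,0.2],[0,0,0,0,-14,-11,0.2],[0,0,0,0,-18,-11,0.2],[0,0,0,0,-18,-11,0.2]]}}

```text
time_s: 9.1
tcp_pos: [0.5041, -0.2151, 0.1659]
ee_rot: [[-0.999, -0.039, 0.004], [-0.039, 0.999, -0.001], [-0.004, -0.001, -1.0]]
wrist_force: [1.2, 0.3, -0.3]
gripper_width: 0.397
gripper_force: 0.0
```

Run:
```python
from h import *
np.set_printoptions(precision=4,suppress=True)
s=sense(); print(s['tcp_pos'],s['wrist_force'],s['joints'])
out=[]
for n in('top','scene'):
    c=cam(n,n+'4'); p=fit(c,LEG,(.4955,-.033,.04)); b=fit(c,BOARD,(.4927,.0395,.04)); print(n,p,b)
    u=proj(c,[(.49,0,.03)])[0].astype(int); k=4; big=cv2.resize(c['pixels'],None,fx=k,fy=k,interpolation=cv2.INTER_CUBIC)
    out.append(big[u[1]*k-290:u[1]*k+290,u[0]*k-195:u[0]*k+195]); print(u)
cv2.imwrite('pics/z4.png',np.hstack(out))
```

```text
[ 0.5041 -0.2151  0.1659] [ 1.1832  0.2733 -0.3373] [ -6.1431  18.4189 -16.7978   0.0196 -54.5694 -81.6486]
top (array([ 0.4933, -0.0357,  0.1125]), np.float64(0.30936345976921864), 116) (array([0.4918, 0.0429, 0.034 ]), np.float64(0.18881913628945401), 56)
[187 221]
scene (array([ 0.4944, -0.0314,  0.0327]), np.float64(0.12633203980886637), 157) (array([0.4919, 0.0402, 0.04  ]), np.float64(0.15752210166461292), 106)
[233 274]
```

View pics/z4.png

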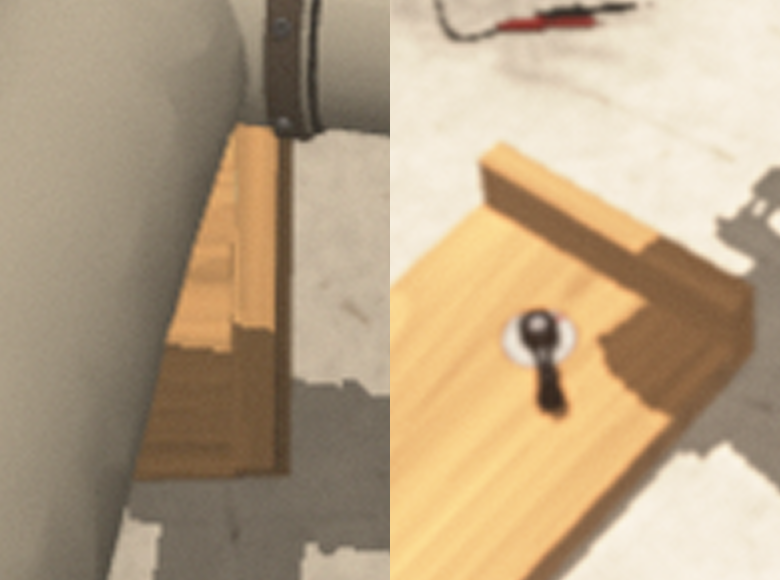

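The scene crop shows the leg home against the board end. The drum is at ~(540,338) and the knob end at ~(550,395). The top crop is mostly hidden by the arm. Next I'll check where the knob should appear.

Run:
```python
from h import *
np.set_printoptions(precision=4,suppress=True)
c=cam('scene')
C=np.array((.493,.0403))
for P in([(*C,.028)],[(*C,.045)],[(.4519,.0683,.031)],[(.4519,.0683,.06)],[(.4524,.068,.05)]):
    print(P,((proj(c,P)+.5)*4-.5-[737-390,806])[0])
f=lambda uv,z: unproj(c,(np.atleast_2d(uv)+[347,806]+.5)/4-.5,z)
print(f([(540,338)],.028),f([(549,392)],.055))
```

```text
[(np.float64(0.493), np.float64(0.0403), 0.028)] [539.0114 335.7348]
[(np.float64(0.493), np.float64(0.0403), 0.045)] [537.1062 318.1225]
[(0.4519, 0.0683, 0.031)] [558.3186 396.9441]
[(0.4519, 0.0683, 0.06)] [555.2661 366.9199]
[(0.4524, 0.068, 0.05)] [556.035  376.6303]
[[0.4914 0.0412 0.028 ]] [[0.4454 0.0813 0.055 ]]
```

Request:
{"fn": "arm_command", "kwargs": {"deltas": [[0,0,-0.12,0.6,4,0,0.2],[0,0,-0.24,1.2,8,0,0.2],[0,0,-0.36,1.8,12,0,0.2],[0,0,-0.48,2.4,16,0,0.2],[0,0,-0.6,3,20,0,0.2],[0,0,-0.72,3.5,24,0,0.2],[0,0,-0.84,4,28.6,0,0.2],[0,0,-0.96,4,28.6,0,0.2]]}}

```text
time_s: 9.92
tcp_pos: [0.4511, 0.0779, 0.165]
ee_rot: [[-0.528, -0.849, 0.002], [-0.849, 0.528, 0.002], [-0.003, -0.001, -1.0]]
wrist_force: [0.2, 0.2, 0.1]
gripper_width: 0.397
gripper_force: 0.0
```

Request:
{"fn": "arm_command", "kwargs": {"deltas": [[0,0,-0.12,0,0,0,0.2],[0,0,-0.24,0,0,0,0.2],[0,0,-0.36,0,0,0,0.2],[0,0,-0.48,0,0,0,0.2],[0,0,-0.6,0,0,0,0.2],[0,0,-0.72,0,0,0,0.2],[0,0,-0.84,0,0,0,0.2],[0,0,-0.96,0,0,0,0.2]]}}

```text
time_s: 10.58
tcp_pos: [0.4513, 0.073, 0.1645]
ee_rot: [[0.387, -0.922, 0.0], [-0.922, -0.387, 0.001], [-0.0, -0.0, -1.0]]
wrist_force: [0.0, 0.3, -0.5]
gripper_width: 0.398
gripper_force: 0.0
```

Request:
{"fn": "arm_command", "kwargs": {"deltas": [[0,0,-0.12,0,0,0,0.2],[0,0,-0.24,0,0,0,0.2],[0,0,-0.36,0,0,0,0.2],[0,0,-0.48,0,0,0,0.2],[0,0,-0.555,0,0,0,0.2],[0,0,-0.555,0,0,0,0.2],[0,0,-0.555,0,0,0,0.2],[0,0,-0.555,0,0,0,0.2]]}}

```text
time_s: 11.25
tcp_pos: [0.4516, 0.0724, 0.1645]
ee_rot: [[0.81, -0.587, 0.0], [-0.587, -0.81, 0.0], [-0.0, -0.0, -1.0]]
wrist_force: [-0.8, -0.5, -0.3]
gripper_width: 0.402
gripper_force: 0.0
```

Run:
```python
from h import *
np.set_printoptions(precision=4,suppress=True)
s=sense(); print(s['tcp_pos'],s['wrist_force'],s['joints'],np.degrees(np.arctan2(s['ee_rot'][1][1],s['ee_rot'][0][1])))
out=[]
for n in('top','scene'):
    c=cam(n,n+'5')
    u=proj(c,[(.47,.05,.03)])[0].astype(int); k=4; big=cv2.resize(c['pixels'],None,fx=k,fy=k,interpolation=cv2.INTER_CUBIC)
    out.append(big[u[1]*k-290:u[1]*k+290,u[0]*k-195:u[0]*k+195]); print(u)
cv2.imwrite('pics/z5.png',np.hstack(out))
```

```text
[0.4516 0.0724 0.1645] [-0.7967 -0.4691 -0.3095] [ 29.5562  10.2004 -28.6542  -0.0118 -51.1312  24.507 ] -125.94421952501257
[162 230]
[225 291]
```

View pics/z5.png

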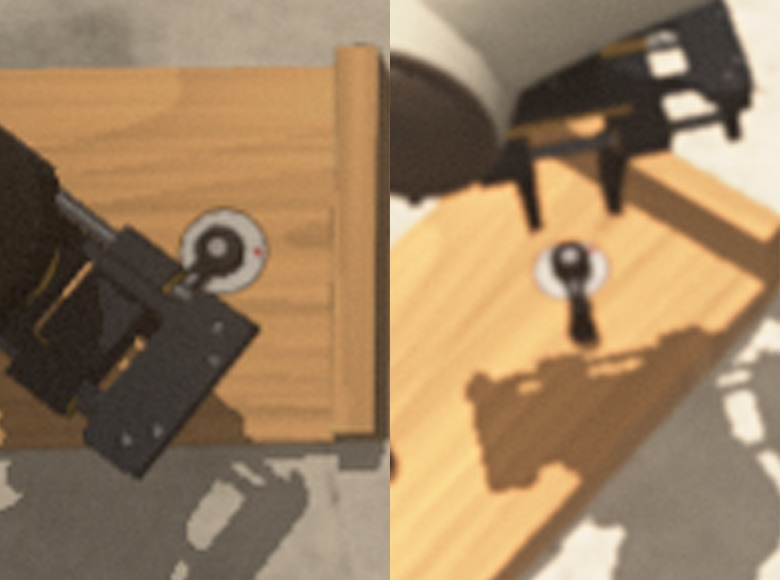

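The gripper hovers centred over the lever's knob, with one fingertip on each side. I'll descend around it.

Request:
{"fn": "arm_command", "kwargs": {"deltas": [[0,0,0,0.2,0.2,3.5,0.2],[0,0,0,0.2,0.2,6,0.2],[0,0,0,0.2,0.2,7.5,0.2],[0,0,0,0.2,0.2,7.8,0.2],[0,0,0,0.2,0.2,7.8,0.2]]}}

```text
time_s: 11.77
tcp_pos: [0.4519, 0.0688, 0.0857]
ee_rot: [[0.81, -0.587, -0.002], [-0.587, -0.81, -0.001], [-0.001, 0.002, -1.0]]
wrist_force: [-0.3, 0.1, -0.4]
gripper_width: 0.405
gripper_force: 0.0
```

Request:
{"fn": "arm_command", "kwargs": {"deltas": [[0,0,0,0,0,0.7,0.2],[0,0,0,0,0,1.4,0.2],[0,0,0,0,0,2.1,0.2],[0,0,0,0,0,2.7,0.2],[0,0,0,0,0,2.7,0.2],[0,0,0,0,0,2.7,0.2]]}}

```text
time_s: 12.27
tcp_pos: [0.4522, 0.0689, 0.0591]
ee_rot: [[0.81, -0.587, -0.001], [-0.587, -0.81, -0.0], [-0.0, 0.001, -1.0]]
wrist_force: [0.8, -0.4, -0.5]
gripper_width: 0.401
gripper_force: 0.0
```

Run:
```python
from h import *
np.set_printoptions(precision=4,suppress=True)
s=sense(); print(s['tcp_pos'],s['wrist_force'],s['moment'])
out=[]
for n in('scene',):
    c=cam(n,n+'6')
    u=proj(c,[(.47,.05,.03)])[0].astype(int); k=4; big=cv2.resize(c['pixels'],None,fx=k,fy=k,interpolation=cv2.INTER_CUBIC)
    cv2.imwrite('pics/z6.png',big[u[1]*k-220:u[1]*k+220,u[0]*k-220:u[0]*k+220])
```

```text
[0.4522 0.0689 0.0591] [ 0.7511 -0.4323 -0.5316] [0.0205 0.1194 0.0197]
```

View pics/z6.png

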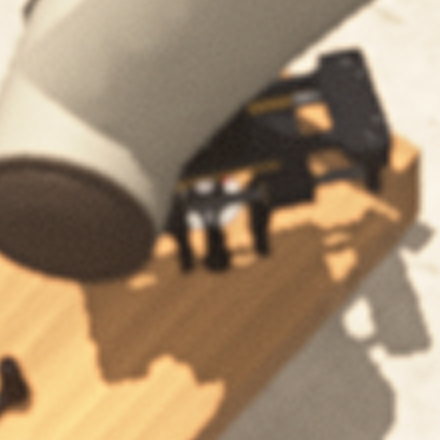

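The knob sits between the two fingertips, at about (215,260) in this crop with the tips at (187,265) and (262,250). I'll take up the slack, then swing.

Request:
{"fn": "arm_command", "kwargs": {"deltas": [[0,0,0,0,-0.4,0,0.2],[0,0,0,0,-0.8,0,0.2],[0,0,0,0,-1.1,0,0.2],[0,0,0,0,-1.2,0,0.2],[0,0,0,0,-1.2,0,0.2]]}}

```text
time_s: 12.73
tcp_pos: [0.4597, 0.0792, 0.0595]
ee_rot: [[0.81, -0.586, 0.0], [-0.586, -0.81, 0.0], [0.0, -0.0, -1.0]]
wrist_force: [-0.6, -0.8, -0.0]
gripper_width: 0.401
gripper_force: 0.0
```

Request:
{"fn": "arm_command", "kwargs": {"deltas": [[0,0,0.05,0.061,-0.25,0,0.2],[0,0,0.1,0.135,-0.494,0,0.2],[0,0,0.15,0.22,-0.735,0,0.2],[0,0,0.2,0.318,-0.971,0,0.2],[0,0,0.2,0.318,-0.971,0,0.2]]}}

```text
time_s: 13.15
tcp_pos: [0.4664, 0.0836, 0.0591]
ee_rot: [[0.676, -0.737, -0.003], [-0.737, -0.676, -0.002], [-0.001, 0.004, -1.0]]
wrist_force: [-1.8, -3.8, 1.8]
gripper_width: 0.398
gripper_force: 1.7
```

Request:
{"fn": "arm_command", "kwargs": {"deltas": [[0,0,0.05,0.061,-0.25,0,0.2],[0,0,0.1,0.135,-0.494,0,0.2],[0,0,0.15,0.22,-0.735,0,0.2],[0,0,0.2,0.318,-0.971,0,0.2],[0,0,0.2,0.318,-0.971,0,0.2]]}}

```text
time_s: 13.57
tcp_pos: [0.4753, 0.0879, 0.059]
ee_rot: [[0.517, -0.856, -0.004], [-0.856, -0.517, -0.002], [-0.0, 0.004, -1.0]]
wrist_force: [-3.4, -2.8, 3.3]
gripper_width: 0.4
gripper_force: 2.2
```

Request:
{"fn": "arm_command", "kwargs": {"deltas": [[0,0,0.05,0.061,-0.25,0,0.2],[0,0,0.1,0.135,-0.494,0,0.2],[0,0,0.1,0.135,-0.494,0,0.2]]}}

```text
time_s: 13.82
tcp_pos: [0.4805, 0.0896, 0.0591]
ee_rot: [[0.43, -0.903, -0.003], [-0.903, -0.43, -0.001], [-0.0, 0.003, -1.0]]
wrist_force: [-3.1, -2.2, 3.1]
gripper_width: 0.4
gripper_force: 2.2
```

Request:
{"fn": "arm_command", "kwargs": {"deltas": [[0,0,0.04,0.048,-0.2,0,0.2],[0,0,0.08,0.104,-0.396,0,0.2],[0,0,0.08,0.104,-0.396,0,0.2]]}}

```text
time_s: 14.07
tcp_pos: [0.4848, 0.0906, 0.0591]
ee_rot: [[0.357, -0.934, -0.002], [-0.934, -0.357, -0.001], [0.0, 0.002, -1.0]]
wrist_force: [-2.7, -3.7, 2.6]
gripper_width: 0.401
gripper_force: 2.2
```

Request:
{"fn": "arm_command", "kwargs": {"deltas": [[0,0,0.04,0.048,-0.2,0,0.2],[0,0,0.08,0.104,-0.396,0,0.2],[0,0,0.08,0.104,-0.396,0,0.2]]}}

```text
time_s: 14.32
tcp_pos: [0.4891, 0.0912, 0.0591]
ee_rot: [[0.282, -0.959, -0.002], [-0.959, -0.282, -0.001], [0.0, 0.002, -1.0]]
wrist_force: [-3.2, -3.0, 2.8]
gripper_width: 0.405
gripper_force: 2.2
```

Request:
{"fn": "arm_command", "kwargs": {"deltas": [[0,0,0.03,0.035,-0.15,0,0.2],[0,0,0.06,0.075,-0.298,0,0.2],[0,0,0.06,0.075,-0.298,0,0.2]]}}

```text
time_s: 14.57
tcp_pos: [0.4923, 0.0913, 0.0592]
ee_rot: [[0.224, -0.975, -0.001], [-0.975, -0.224, -0.001], [0.0, 0.002, -1.0]]
wrist_force: [-4.1, -1.7, 2.5]
gripper_width: 0.399
gripper_force: 2.2
```

Request:
{"fn": "arm_command", "kwargs": {"deltas": [[0,0,0.03,0.035,-0.15,0,0.2],[0,0,0.06,0.075,-0.298,0,0.2],[0,0,0.06,0.075,-0.298,0,0.2]]}}

```text
time_s: 14.82
tcp_pos: [0.4955, 0.0913, 0.0591]
ee_rot: [[0.165, -0.986, -0.001], [-0.986, -0.165, -0.001], [0.0, 0.001, -1.0]]
wrist_force: [-4.4, -2.7, 1.7]
gripper_width: 0.4
gripper_force: 2.1
```

Request:
{"fn": "arm_command", "kwargs": {"deltas": [[0,0,0.03,0.035,-0.15,0,0.2],[0,0,0.06,0.075,-0.298,0,0.2],[0,0,0.06,0.075,-0.298,0,0.2]]}}

```text
time_s: 15.07
tcp_pos: [0.4981, 0.0909, 0.0591]
ee_rot: [[0.106, -0.994, -0.002], [-0.994, -0.106, -0.001], [0.001, 0.002, -1.0]]
wrist_force: [-4.8, -3.2, 2.4]
gripper_width: 0.402
gripper_force: 2.5
```

Request:
{"fn": "arm_command", "kwargs": {"deltas": [[0,0,0.03,0.035,-0.15,0,0.2],[0,0,0.05,0.061,-0.25,0,0.2],[0,0,0.05,0.061,-0.25,0,0.2]]}}

```text
time_s: 15.32
tcp_pos: [0.5005, 0.0905, 0.0591]
ee_rot: [[0.056, -0.998, -0.002], [-0.998, -0.056, -0.001], [0.001, 0.002, -1.0]]
wrist_force: [-4.8, -2.8, 3.2]
gripper_width: 0.402
gripper_force: 2.6
```

Request:
{"fn": "arm_command", "kwargs": {"deltas": [[0,0,0.02,0.023,-0.1,0,0.2],[0,0,0.04,0.048,-0.2,0,0.2],[0,0,0.04,0.048,-0.2,0,0.2]]}}

```text
time_s: 15.57
tcp_pos: [0.5024, 0.0901, 0.0591]
ee_rot: [[0.016, -1.0, -0.003], [-1.0, -0.016, -0.001], [0.001, 0.003, -1.0]]
wrist_force: [-5.2, -3.6, 3.1]
gripper_width: 0.397
gripper_force: 2.6
```

Request:
{"fn": "arm_command", "kwargs": {"deltas": [[0,0,0.02,0.023,-0.1,0,0.2],[0,0,0.04,0.048,-0.2,0,0.2],[0,0,0.04,0.048,-0.2,0,0.2]]}}

```text
time_s: 15.82
tcp_pos: [0.5043, 0.0897, 0.0591]
ee_rot: [[-0.024, -1.0, -0.003], [-1.0, 0.024, -0.001], [0.001, 0.003, -1.0]]
wrist_force: [-5.5, -2.6, 2.0]
gripper_width: 0.398
gripper_force: 2.8
```

Request:
{"fn": "arm_command", "kwargs": {"deltas": [[0,0,0.02,0.023,-0.1,0,0.2],[0,0,0.04,0.048,-0.2,0,0.2],[0,0,0.04,0.048,-0.2,0,0.2]]}}

```text
time_s: 16.07
tcp_pos: [0.5061, 0.0891, 0.0591]
ee_rot: [[-0.064, -0.998, -0.003], [-0.998, 0.064, -0.001], [0.001, 0.003, -1.0]]
wrist_force: [-7.1, -2.9, 3.4]
gripper_width: 0.403
gripper_force: 2.9
```

Request:
{"fn": "arm_command", "kwargs": {"deltas": [[0,0,0.0,0,0,0,0.2],[0,0,0,0,0,0,0.2]]}}

```text
time_s: 16.23
tcp_pos: [0.5061, 0.0891, 0.0591]
ee_rot: [[-0.063, -0.998, -0.003], [-0.998, 0.063, -0.001], [0.001, 0.003, -1.0]]
wrist_force: [-6.0, -2.3, 3.1]
gripper_width: 0.397
gripper_force: 2.9
```

Request:
{"fn": "arm_command", "kwargs": {"deltas": [[0,0,0.01,0.012,-0.05,0,0.2],[0,0,0.02,0.023,-0.1,0,0.2]]}}

```text
time_s: 16.4
tcp_pos: [0.5068, 0.0888, 0.0591]
ee_rot: [[-0.084, -0.996, -0.004], [-0.996, 0.084, -0.001], [0.001, 0.004, -1.0]]
wrist_force: [-6.6, -3.0, 3.9]
gripper_width: 0.4
gripper_force: 3.1
```

Request:
{"fn": "arm_command", "kwargs": {"deltas": [[0,0,0.01,0.012,-0.05,0,0.2],[0,0,0.02,0.023,-0.1,0,0.2]]}}

```text
time_s: 16.57
tcp_pos: [0.5078, 0.0885, 0.0591]
ee_rot: [[-0.104, -0.995, -0.004], [-0.995, 0.104, -0.001], [0.002, 0.004, -1.0]]
wrist_force: [-6.9, -2.3, 4.9]
gripper_width: 0.402
gripper_force: 3.4
```

Request:
{"fn": "arm_command", "kwargs": {"deltas": [[0,0,0.01,0.012,-0.05,0,0.2],[0,0,0.02,0.023,-0.1,0,0.2]]}}

```text
time_s: 16.73
tcp_pos: [0.5087, 0.0882, 0.0591]
ee_rot: [[-0.124, -0.992, -0.004], [-0.992, 0.124, -0.001], [0.002, 0.004, -1.0]]
wrist_force: [-6.6, -1.7, 4.1]
gripper_width: 0.397
gripper_force: 3.1
```

Request:
{"fn": "arm_command", "kwargs": {"deltas": [[0,0,0.01,0.012,-0.05,0,0.2],[0,0,0.02,0.023,-0.1,0,0.2],[0,0,0.02,0.023,-0.1,0,0.2]]}}

```text
time_s: 16.98
tcp_pos: [0.5097, 0.0879, 0.0591]
ee_rot: [[-0.143, -0.99, -0.004], [-0.99, 0.143, -0.001], [0.002, 0.003, -1.0]]
wrist_force: [-6.5, -1.7, 3.5]
gripper_width: 0.403
gripper_force: 3.2
```

Request:
{"fn": "arm_command", "kwargs": {"deltas": [[0,0,0.01,0.012,-0.05,0,0.2],[0,0,0.03,0.035,-0.15,0,0.2],[0,0,0.03,0.035,-0.15,0,0.2]]}}

```text
time_s: 17.23
tcp_pos: [0.5111, 0.0873, 0.0591]
ee_rot: [[-0.173, -0.985, -0.004], [-0.985, 0.173, -0.001], [0.002, 0.004, -1.0]]
wrist_force: [-6.9, -1.0, 4.6]
gripper_width: 0.405
gripper_force: 3.2
```

Request:
{"fn": "arm_command", "kwargs": {"deltas": [[0,0,0.01,0.012,-0.05,0,0.2],[0,0,0.02,0.023,-0.1,0,0.2],[0,0,0.02,0.023,-0.1,0,0.2]]}}

```text
time_s: 17.48
tcp_pos: [0.512, 0.0869, 0.059]
ee_rot: [[-0.193, -0.981, -0.004], [-0.981, 0.193, -0.001], [0.002, 0.004, -1.0]]
wrist_force: [-6.8, -1.5, 3.6]
gripper_width: 0.401
gripper_force: 3.3
```

Request:
{"fn": "arm_command", "kwargs": {"deltas": [[0,0,0.01,0.012,-0.05,0,0.2],[0,0,0.03,0.035,-0.15,0,0.2],[0,0,0.03,0.035,-0.15,0,0.2]]}}

```text
time_s: 17.73
tcp_pos: [0.5135, 0.0863, 0.0591]
ee_rot: [[-0.222, -0.975, -0.004], [-0.975, 0.222, -0.001], [0.002, 0.003, -1.0]]
wrist_force: [-6.7, -1.0, 3.5]
gripper_width: 0.401
gripper_force: 3.2
```

Request:
{"fn": "arm_command", "kwargs": {"deltas": [[0,0,0.01,0.012,-0.05,0,0.2],[0,0,0.03,0.035,-0.15,0,0.2],[0,0,0.03,0.035,-0.15,0,0.2]]}}

```text
time_s: 17.98
tcp_pos: [0.5149, 0.0857, 0.059]
ee_rot: [[-0.251, -0.968, -0.004], [-0.968, 0.251, -0.001], [0.002, 0.003, -1.0]]
wrist_force: [-6.5, -2.0, 3.7]
gripper_width: 0.405
gripper_force: 3.0
```

Run:
```python
from h import *
np.set_printoptions(precision=4,suppress=True)
s=sense(); print(s['tcp_pos'],s['wrist_force'],s['moment'],s['joints'])
out=[]
for n in('top','scene'):
    c=cam(n,n+'7')
    print(n,fit(c,LEG,(.4953,-.032,.04),w=3))
    u=proj(c,[(.49,.03,.03)])[0].astype(int); k=4; big=cv2.resize(c['pixels'],None,fx=k,fy=k,interpolation=cv2.INTER_CUBIC)
    out.append(big[u[1]*k-290:u[1]*k+290,u[0]*k-195:u[0]*k+195]); print(u)
cv2.imwrite('pics/z7.png',np.hstack(out))
```

```text
[0.5149 0.0857 0.059 ] [-6.5451 -1.9925  3.6943] [-0.4351  2.1633  0.062 ] [ 27.2475  24.413  -26.7097  -0.0734 -39.0903 -41.7424]
top (array([ 0.4954, -0.0314,  0.0509]), np.float64(0.2515997357340217), 160)
[173 221]
scene (array([ 0.486 , -0.0297,  0.0457]), np.float64(0.1858487643187537), 158)
[224 282]
```

View pics/z7.png

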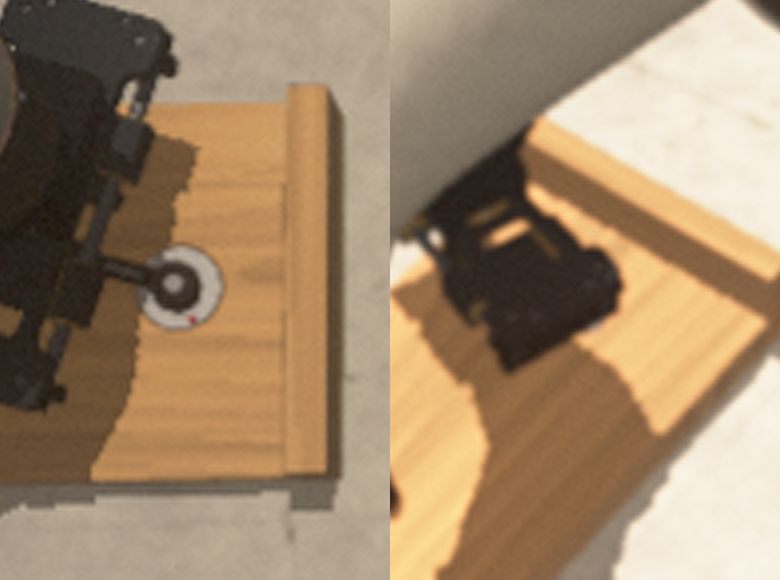

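The top crop shows the lever swung to point left, and the red dot has turned about 68° (~1.18 rad). The leg sits squarely at the board end. The push is still under 7 N, so I'll continue in small steps.

Request:
{"fn": "arm_command", "kwargs": {"deltas": [[0,0,0.02,0.023,-0.1,0,0.2],[0,0,0.04,0.048,-0.2,0,0.2],[0,0,0.04,0.048,-0.2,0,0.2]]}}

```text
time_s: 18.33
tcp_pos: [0.5167, 0.0847, 0.0591]
ee_rot: [[-0.29, -0.957, -0.004], [-0.957, 0.29, -0.001], [0.002, 0.003, -1.0]]
wrist_force: [-6.5, -1.3, 4.6]
gripper_width: 0.402
gripper_force: 3.1
```

Request:
{"fn": "arm_command", "kwargs": {"deltas": [[0,0,0.02,0.023,-0.1,0,0.2],[0,0,0.04,0.048,-0.2,0,0.2],[0,0,0.04,0.048,-0.2,0,0.2]]}}

```text
time_s: 18.58
tcp_pos: [0.5184, 0.0837, 0.059]
ee_rot: [[-0.328, -0.945, -0.004], [-0.945, 0.328, -0.001], [0.002, 0.003, -1.0]]
wrist_force: [-7.3, -1.3, 4.3]
gripper_width: 0.401
gripper_force: 3.2
```

Request:
{"fn": "arm_command", "kwargs": {"deltas": [[0,0,0.02,0.023,-0.1,0,0.2],[0,0,0.04,0.048,-0.2,0,0.2],[0,0,0.04,0.048,-0.2,0,0.2]]}}

```text
time_s: 18.83
tcp_pos: [0.5201, 0.0827, 0.059]
ee_rot: [[-0.365, -0.931, -0.004], [-0.931, 0.365, -0.001], [0.002, 0.003, -1.0]]
wrist_force: [-6.7, -0.9, 3.9]
gripper_width: 0.401
gripper_force: 3.2
```

Request:
{"fn": "arm_command", "kwargs": {"deltas": [[0,0,0.02,0.023,-0.1,0,0.2],[0,0,0.04,0.048,-0.2,0,0.2],[0,0,0.04,0.048,-0.2,0,0.2]]}}

```text
time_s: 19.08
tcp_pos: [0.5218, 0.0815, 0.0591]
ee_rot: [[-0.402, -0.915, -0.004], [-0.915, 0.402, -0.001], [0.002, 0.003, -1.0]]
wrist_force: [-7.4, -1.1, 3.6]
gripper_width: 0.402
gripper_force: 3.2
```

Request:
{"fn": "arm_command", "kwargs": {"deltas": [[0,0,0.02,0.023,-0.1,0,0.2],[0,0,0.04,0.048,-0.2,0,0.2],[0,0,0.04,0.048,-0.2,0,0.2]]}}

```text
time_s: 19.33
tcp_pos: [0.5233, 0.0803, 0.0591]
ee_rot: [[-0.439, -0.899, -0.004], [-0.899, 0.439, -0.001], [0.002, 0.003, -1.0]]
wrist_force: [-8.8, -1.4, 4.6]
gripper_width: 0.396
gripper_force: 3.4
```

Request:
{"fn": "arm_command", "kwargs": {"deltas": [[0,0,0.02,0.023,-0.1,0,0.2],[0,0,0.04,0.048,-0.2,0,0.2],[0,0,0.04,0.048,-0.2,0,0.2]]}}

```text
time_s: 19.58
tcp_pos: [0.5246, 0.0791, 0.059]
ee_rot: [[-0.474, -0.88, -0.005], [-0.88, 0.474, -0.001], [0.003, 0.004, -1.0]]
wrist_force: [-10.0, 0.3, 4.9]
gripper_width: 0.402
gripper_force: 4.0
```

Request:
{"fn": "arm_command", "kwargs": {"deltas": [[0,0,0,0,0,0,0.2],[0,0,0,0,0,0,0.2]]}}

```text
time_s: 19.75
tcp_pos: [0.5245, 0.0791, 0.059]
ee_rot: [[-0.474, -0.881, -0.005], [-0.881, 0.474, -0.001], [0.003, 0.004, -1.0]]
wrist_force: [-9.2, 0.2, 5.7]
gripper_width: 0.401
gripper_force: 3.9
```

Request:
{"fn": "arm_command", "kwargs": {"deltas": [[0,0,0,0,0,0,0.2],[0,0,0,0,0,0,0.2]]}}

```text
time_s: 19.92
tcp_pos: [0.5245, 0.0791, 0.059]
ee_rot: [[-0.474, -0.881, -0.005], [-0.881, 0.474, -0.001], [0.003, 0.004, -1.0]]
wrist_force: [-8.1, 0.6, 5.6]
gripper_width: 0.401
gripper_force: 3.9
```

Request:
{"fn": "arm_command", "kwargs": {"deltas": [[0,0,0.01,0.012,-0.05,0,0.2],[0,0,0.02,0.023,-0.1,0,0.2],[0,0,0.02,0.023,-0.1,0,0.2]]}}

```text
time_s: 20.17
tcp_pos: [0.525, 0.0786, 0.059]
ee_rot: [[-0.492, -0.871, -0.005], [-0.871, 0.492, -0.001], [0.003, 0.004, -1.0]]
wrist_force: [-10.2, 2.0, 5.6]
gripper_width: 0.398
gripper_force: 4.6
```

Request:
{"fn": "arm_command", "kwargs": {"deltas": [[0,0,0,0,0,0,0.2],[0,0,0,0,0,0,0.2]]}}

```text
time_s: 20.33
tcp_pos: [0.525, 0.0786, 0.059]
ee_rot: [[-0.491, -0.871, -0.005], [-0.871, 0.491, -0.001], [0.003, 0.004, -1.0]]
wrist_force: [-10.2, 1.4, 5.7]
gripper_width: 0.402
gripper_force: 4.6
```

The lever is firm at about 9 N, so I'll stop there, back the finger off and lift clear.

Request:
{"fn": "arm_command", "kwargs": {"deltas": [[0,0,0,0,0.3,0,0.2],[0,0,0,0,0.7,0,0.2],[0,0,0,0,1,0,0.2],[0,0,0,0,1,0,0.2],[0,0,0,0,1,-3,0.2],[0,0,0,0,1,-7,0.2],[0,0,0,0,1,-10,0.2],[0,0,0,0,1,-10,0.2]]}}

```text
time_s: 21.0
tcp_pos: [0.524, 0.0852, 0.1666]
ee_rot: [[-0.491, -0.871, 0.015], [-0.871, 0.491, 0.005], [-0.012, -0.011, -1.0]]
wrist_force: [-0.5, 0.5, -0.3]
gripper_width: 0.398
gripper_force: 0.0
```

Request:
{"fn": "arm_command", "kwargs": {"deltas": [[0,0,0,-4,0,-3,0.2],[0,0,0,-8,0,-6,0.2],[0,0,0,-12,0,-8,0.2],[0,0,0,-16,0,-8,0.2],[0,0,0,-16,0,-8,0.2],[0,0,0,-16,0,-8,0.2]]}}

```text
time_s: 21.5
tcp_pos: [0.6004, 0.2265, 0.2395]
ee_rot: [[-0.49, -0.871, 0.004], [-0.871, 0.49, 0.002], [-0.004, -0.002, -1.0]]
wrist_force: [0.7, -0.5, -0.3]
gripper_width: 0.402
gripper_force: 0.0
```

Run:
```python
from h import *
np.set_printoptions(precision=4,suppress=True)
s=sense(); print(s['tcp_pos'],s['wrist_force'],s['time_s'])
out=[]
for n in('top','scene'):
    c=cam(n,n+'8')
    p=fit(c,LEG,(.4953,-.032,.04),w=3); print(n,p)
    u=proj(c,[(.49,.03,.03)])[0].astype(int); k=4; big=cv2.resize(c['pixels'],None,fx=k,fy=k,interpolation=cv2.INTER_CUBIC)
    out.append(big[u[1]*k-290:u[1]*k+290,u[0]*k-195:u[0]*k+195])
cv2.imwrite('pics/z8.png',np.hstack(out))
```

```text
[0.6004 0.2265 0.2395] [ 0.6807 -0.5262 -0.3356] 21.5
top (array([ 0.4952, -0.0307,  0.0478]), np.float64(0.12746948634619065), 151)
scene (array([ 0.4929, -0.029 ,  0.0364]), np.float64(0.14900605013395612), 160)
```

View pics/z8.png

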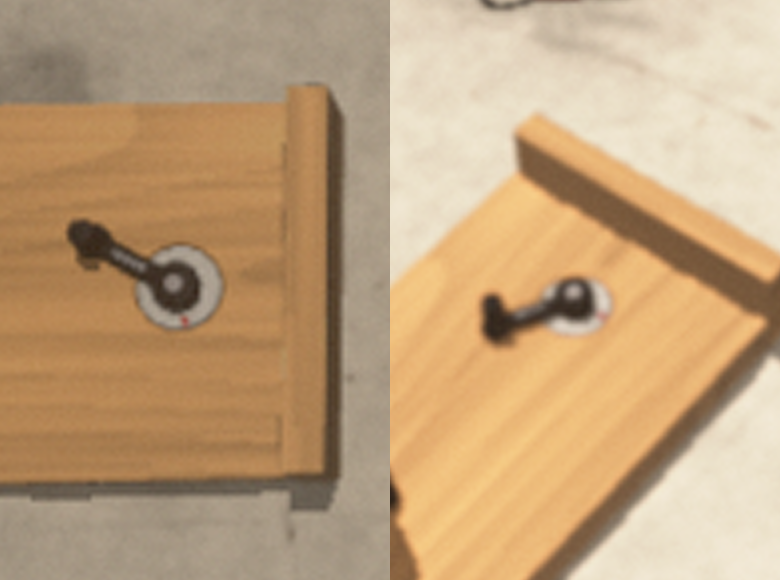

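The leg sits tight and square against the board end (it moved about 2.4 mm in the scene-camera fit). The lever is at about 1.45 rad and stays there with the gripper clear.

```bash
python3 -c "
from station import finish_job; print(finish_job())"
```

```text
the job is handed in; nothing more can be done
None
```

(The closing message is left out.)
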